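Fit the drive pulley and hold the belt tensioner back

ROBOT

A 6-joint arm with a two-finger parallel gripper is mounted at the origin on the work surface. World frame = base frame: x ahead of the robot, y to its left, z up, the work surface at z = 0. Lengths are in m, angles in rad, forces in N, time in s.
With the tool pointing down it reaches from about 0.375 to 0.9 m from the base axis. Payload 3.1 kg.
Tool frame: the origin (TCP) lies between the finger pads; the fingertips stand 11 mm ahead of it and the grasp point (between the pads) lies 8 mm behind it; z points along the fingers, y is the direction in which the jaws open and shut (so a half turn about z gives the same grasp; the last joint's range is limited). The gripper opens to 85 mm and grips with 20 to 120 N. Pads are 22 mm wide; open, the fingers measure 114 mm over their backs; the gripper's body (76 mm by 85 mm) begins 54 mm behind the grasp point. The pads swing forward as they close: fully open they stand 13 mm farther back than shut.
Start: joints at [-1.363, 0.527, 1.433, -0, 1.181, -0.178], TCP at [0.236, -0.579, 0.211] pointing down, gripper open.
Joint ranges: [-3.08, 3.08], [-0.75, 2.2], [0.22, 2.44], [-1.43, 4.57], [0, 2.65], [-2.85, 2.85]. Speed limits (rad/s): [2.79, 2.79, 3.14, 3.14, 3.14, 3.14].

INTERFACE

Orientations are given as a unit quaternion [x, y, z, w].
In Python, from station import manip gives the robot as it stands. The module is installed in compiled form; this text tells all that it offers.
- The arm moves only by the tool arm_command, never from a script. Its argument "rows" is a list of rows, each a list of 3 entries, a list of its own where there are three numbers: the shift along the world's x, y, z in mm, then the turn about the world's z in rad, then the closure, from -1 (fully open) to 1 (shut), so that 0 is half open. A call has 1 to 12 rows; each row shifts and turns the commanded pose from where the row before left it; what a row does not reach is not made up. A row lasts 1/8 s, in which the tool goes at most 62.5 mm and 10.7 degrees, less where a joint would pass 70% of its speed; a pose out of reach is approached as far as the arm can. A call with a gripper value outside its range is refused whole. The fingers move at their own pace and stop on an object; "squeeze" is the grip in N (left out, the last holds). Time passes only in rows, so rows that do not move let the fingers close. It gives the time, the measured TCP pose, the force and the opening at its end, in the units of the state.
- manip.sense(): the state, without advancing time (a new reading comes with each control period).
- manip.snapshot(name): name is "side" or "top" or "wrist"; returns the picture (420x560x3 uint8, blue, green, red); there is no depth.
- manip.get_calibration(name): a dict with "fovy" (degrees; the focal length in pixels is half the picture's height over the tangent of half this angle, whatever the lens; pixels are square), "cx", "cy" (the principal point, pixels), "k1" (the pictures are not rectified: a ray, as slopes to the right and down, at radius r is drawn at 1 + k1 r^2 times it, then the intrinsics apply), "R" (3x3) and "t" (3): a world point X has camera coordinates R X + t. Camera axes: x right, y down, z forward; pixel columns grow to the right and rows downward; lengths in m; the calibration is good to about 2 mm. A picture is of the moment at which its call begins: read the wrist's pose just before it. get_calibration takes no time and is no camera call; for the wrist camera it gives the pose at the moment of the call.
- manip.sign_off(): hands the job in, once; it reports no verdict.
The state is a dict: "t": time; "q": joint angles; "qd": joint speeds; "tau": joint torques, N m; "tcp_pos": TCP position; "tool_rot": TCP orientation; "force": force on the tool from outside, world axes, zero at the start; "ft_torque": the same for the moment, N m; "finger_gap": opening from 0.0 (shut) to 1.0 (fully open).
Only numpy, scipy, OpenCV 4.12 (cv2) and the standard library are available. Lean on these libraries where they do the work, as an engineer would, in place of code of your own. Each camera call takes 0.05 s, during which the arm holds its last target.

TASK

The tube mixer's drive is open for a new belt. First take the pulley that lies with its orange flange down, set it flange down in the round seat on the white drive base and let go of it. Then push the yellow sprung tensioner arm back by its red post, well past the click of the brass pawl, and finish while still holding it there so that I can slip the belt on; leave the other pulley (flange up), the tip box and the tube rack alone.

Things in the scene. Friction and masses are not known exactly. Their poses are not given: they have to be found in the camera images.
- drive_base: White fixed base plate, 200 (x) x 260 (y) x 12 mm thick. Origin: centre of its underside. It carries (x, y in its frame, mm; heights above the table): round seat (-35, 85); fixed motor pulley (-35, -85), radius 16, top 34; tensioner pivot (40, -80); black pawl housing (55, 68), 26 x 22, top 34, whose brass nose points at the pivot; rubber stop pin (73, -30).
- seat (a point): Centre of the floor of the seat, on the plate's top face 12 mm above the table. The seat is a dark ring, inner radius 29.5 mm, 5 mm high above this floor, wall 5 mm. Axes as the base plate's.
- pivot (a point): On the tensioner's vertical pivot axis, 36 mm above the table.
- post (a point): Axis of the red upright post near the end of the yellow arm, 100 mm from the pivot axis; point 65 mm above the table. Post 14 mm diameter, 34 to 87 mm above the table. Flat arm below it 18 mm wide, top at 30 mm; black idler roller (radius 13, top 42 mm) 38 mm nearer the pivot. At rest about (10, 16) mm in the plate's frame; it is pushed back towards the plate's +x, clockwise from above.
- tensioner (a joint): Angle of the tensioner arm, rad: 0 at rest, grows as the post is pushed back (plate's +x, clockwise from above), stop at 0.65. A spring drives it back to 0: 3.6 N at the post at rest, 7.5 N at the stop. The sprung brass pawl clicks at 0.40 (a few N more from 0.33 to 0.40), is cleared at 0.48 and does not lock: the arm springs back if let go. Hold beyond 0.48.
- pulley: The pulley to fit, lying flange down on the blue mat: orange flange 48 mm diameter and 6 mm thick at the bottom, above it an aluminium hub with dark grooves, 30 mm diameter, to 42 mm height. About 90 g. Origin: centre of the flange's underside, z up along its axis.
- worn_pulley: The other pulley of the same shape and colours, but lying flange up (hub below, orange flange on top, 36 to 42 mm above its underside), 100 to 135 mm from the first on the mat. Leave alone. Origin: centre of its underside.
- mat: Blue fixed mat, 140 (x) x 200 (y) x 4 mm, under the two pulleys, which lie 50 to 60 mm either side of its centre along its y and up to 30 mm off it along x. Origin: centre of its underside.
- tip_box: Teal lidded pipette tip box, 80 x 120 x 68 mm high. Bystander. Origin: centre of its underside.
- tube_rack: White rack of capped tubes, 60 x 140 x 70 mm high. Bystander. Origin: centre of its underside.

How it is judged:
On the way, in this order (a step that is already met when the one before it is completed fails the run):
1. the pulley stands flange down in the seat, let go of (horizontal distance between pulley and seat below 0.0065 m and z of pulley in the frame of seat between -0.0025 and 0.0025 m and angle between pulley's own z axis and vertical below 0.08 rad and contact force between the fingers and pulley below 0.1 N and value of joint tensioner below 0.2 rad), for 0.3 s.
2. the tensioner arm is pushed back past the pawl's click (value of joint tensioner above 0.46 rad and contact force between any of the fingers, the arm and tensioner above 1 N), for 0.2 s.
At the end, for the whole second after the job is handed in: Pulley flange down on the seat floor (6.5 mm off-centre, 2.5 mm in height, 0.08 rad tilt at most), not touched by the fingers; the robot still holds the tensioner arm (over 1 N contact) beyond 0.46 rad, past the click. Other pulley, tip box and tube rack not moved over 20 mm (all of step 2 and horizontal distance between pulley and seat below 0.0065 m and z of pulley in the frame of seat between -0.0025 and 0.0025 m and angle between pulley's own z axis and vertical below 0.08 rad and contact force between the fingers and pulley below 0.1 N and linear speed of pulley below 0.02 m/s); the arm keeps its last pose, push and grip.
It fails at once if the other pulley is moved by more than 20 mm (distance of worn_pulley from where it was at the start of the episode above 0.02 m).
It fails at once if the tip box is moved by more than 20 mm (distance of tip_box from where it was at the start of the episode above 0.02 m).
It fails at once if the tube rack is moved by more than 20 mm (distance of tube_rack from where it was at the start of the episode above 0.02 m).
It also fails if it takes over 54 s, if anything falls off the work surface, if the arm or the gripper's body presses on something with over 40 N, if the wrist force passes 120 N, or if a joint passes its speed limit or range.

## Working session

There is one attempt and no reset: what is moved stays moved. The work goes in short steps, Python scripts to look and compute and a tool call to move; the robot and the scene stay as the last step left them, time stands still between calls to the robot, and variables do not carry over. Pictures are saved under pics/ and viewed, and the job is handed in when it is done.

Besides the shell and the picture viewer there is one more tool, called after ">>>" in YAML: its name, and indented under it one key for each argument. arm_command: Moves the arm, as the interface text tells. Its arguments: {"type":"object","properties":{"rows":{"type":"array","items":{"type":"array"}},"squeeze":{"type":"number"}},"required":["rows"]}

```bash
mkdir -p pics; cat > h.py <<'E'
import numpy as np, cv2
from station import manip
def cal(n): return manip.get_calibration(n)
def f(c): return 210/np.tan(np.radians(c["fovy"])/2)
def ray(c,u,v):
    F=f(c); x=(u-c["cx"])/F; y=(v-c["cy"])/F
    rd=np.hypot(x,y); r=rd
    for _ in range(30): r=rd/(1+c["k1"]*r*r)
    s=r/rd if rd>0 else 1
    R=np.array(c["R"]);t=np.array(c["t"])
    return -R.T@t, R.T@np.array([x*s,y*s,1])
def onz(c,u,v,z):
    o,d=ray(c,u,v); return o+d*(z-o[2])/d[2]
def proj(c,X):
    p=np.array(c["R"])@np.array(X)+np.array(c["t"]); x,y=p[:2]/p[2]; k=1+c["k1"]*(x*x+y*y)
    return f(c)*x*k+c["cx"], f(c)*y*k+c["cy"]
E
python3 - <<'E'
from h import *
s=manip.sense(); print({k:np.round(v,3) for k,v in s.items()})
for n in ["side","top","wrist"]:
    c=cal(n); print(n,{k:np.round(v,3).tolist() for k,v in c.items()})
    cv2.imwrite(f"pics/{n}0.png",manip.snapshot(n))
E
```

```text
{'t': np.float64(0.0), 'q': array([-1.362,  0.528,  1.434,  0.   ,  1.181, -0.179]), 'qd': array([-0.001,  0.001, -0.001,  0.002,  0.001,  0.001]), 'tau': array([-0.0000e+00, -4.4235e+01, -1.7802e+01, -0.0000e+00,  8.0000e-03,
       -0.0000e+00]), 'tcp_pos': array([ 0.236, -0.578,  0.21 ]), 'tool_rot': array([ 0.981,  0.192, -0.   , -0.001]), 'force': array([ 0.417, -1.177, -0.139]), 'ft_torque': array([-0.016, -0.036, -0.019]), 'finger_gap': np.float64(1.001)}
side {'fovy': 53.994, 'cx': 276.242, 'cy': 211.784, 'k1': -0.036, 'R': [[0.81, -0.586, 0.018], [-0.351, -0.508, -0.787], [0.47, 0.631, -0.617]], 't': [-0.498, 0.287, 0.456]}
top {'fovy': 55.207, 'cx': 276.686, 'cy': 206.908, 'k1': -0.011, 'R': [[0.016, -0.999, -0.034], [-0.986, -0.01, -0.165], [0.164, 0.036, -0.986]], 't': [0.012, 0.639, 0.739]}
wrist {'fovy': 59.463, 'cx': 280.76, 'cy': 207.194, 'k1': -0.035, 'R': [[0.378, -0.926, -0.001], [-0.88, -0.36, 0.31], [-0.287, -0.116, -0.951]], 't': [-0.624, -0.039, 0.38]}
```

View pics/top0.png

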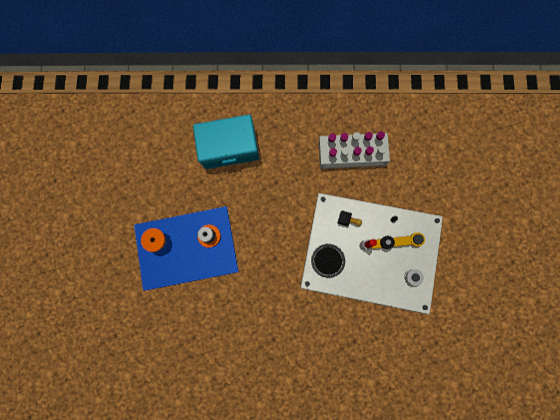

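View pics/side0.png

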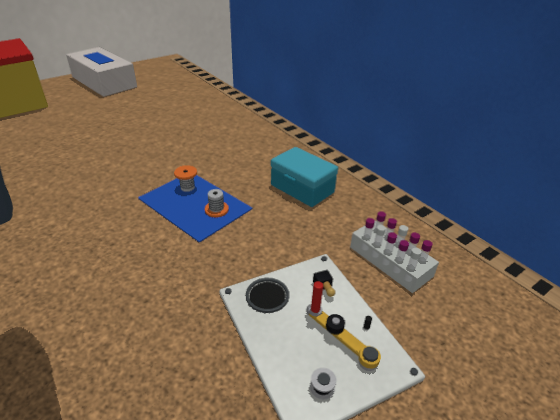

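View pics/wrist0.png

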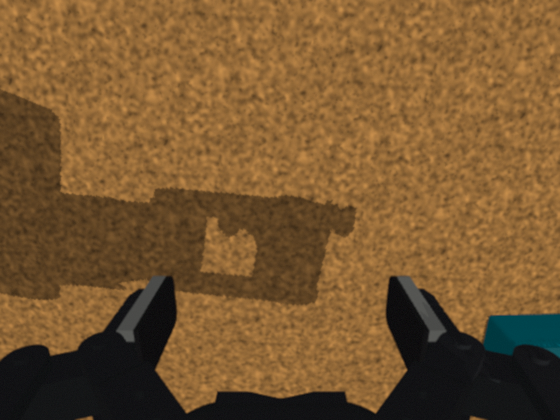

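Top view: the flange-down pulley is at about (207,235), the worn one at (153,240), the seat at (328,260), and the red post at (370,244). Next I'll measure these.

```bash
cat > m1.py <<'E'
from h import *
top=cv2.imread("pics/top0.png"); side=cv2.imread("pics/side0.png"); ct=cal("top"); cs=cal("side")
print("campos",ray(ct,1,1)[0],ray(cs,1,1)[0],ray(cal("wrist"),1,1)[0])
def cent(m,box):
    k=np.zeros_like(m);x0,y0,x1,y1=box;k[y0:y1,x0:x1]=m[y0:y1,x0:x1]
    n,l,st,ce=cv2.connectedComponentsWithStats(k); i=1+np.argmax(st[1:,4]); return ce[i],st[i].tolist(),(l==i).astype(np.uint8)
hsv=cv2.cvtColor(top,cv2.COLOR_BGR2HSV); hs=cv2.cvtColor(side,cv2.COLOR_BGR2HSV)
# plate
# plate corners
w=cv2.inRange(hsv,(0,0,90),(180,70,255)); 
ce,st,m=cent(w,(290,180,455,330)); cn=max(cv2.findContours(m,0,1)[0],key=cv2.contourArea)
print("plate",st); r=cv2.minAreaRect(cn); bp=cv2.boxPoints(r)
P=np.array([onz(ct,u,v,.012) for u,v in bp]); print(np.round(bp,1).tolist(),P.round(4).tolist(),[np.linalg.norm(P[i]-P[i-1]).round(4) for i in range(4)],P.mean(0))
d=cv2.inRange(hsv,(0,0,0),(180,255,60)); ce,st,m=cent(d,(305,235,350,285)); 
cn=max(cv2.findContours(m,0,1)[0],key=cv2.contourArea); e=cv2.fitEllipse(cn); print("seat",e,onz(ct,*e[0],.017))
red=cv2.inRange(hsv,(0,150,60),(6,255,255))|cv2.inRange(hsv,(174,150,60),(180,255,255)); ce,st,m=cent(red,(350,220,400,260)); print("redtop",ce,st,onz(ct,*ce,.07))
o=cv2.inRange(hsv,(7,200,140),(16,255,255))
for b in [(135,220,175,260),(190,215,228,255)]:
    ce,st,m=cent(o,b); print("orange",ce,st, onz(ct,*ce,.046),onz(ct,*ce,.010))
h=cv2.inRange(hsv,(0,0,110),(180,80,255)); ce,st,m=cent(h,(190,215,228,255)); print("hubtop",ce,st,onz(ct,*ce,.046))
cv2.imwrite("pics/topz.png",cv2.resize(top[190:310,130:290],None,fx=5,fy=5,interpolation=2))
cv2.imwrite("pics/topz2.png",cv2.resize(top[185:320,295:450],None,fx=5,fy=4.4,interpolation=2)) 
E
python3 m1.py
```

```text
campos [ 0.50858779 -0.00818162  0.83422726] [ 0.28946419 -0.43378521  0.51553587] [ 0.31067479 -0.54802555  0.37314617]
plate [301, 193, 142, 121, 10732]
[[299.29998779296875, 289.20001220703125], [317.79998779296875, 192.10000610351562], [447.3999938964844, 216.8000030517578], [428.8999938964844, 313.79998779296875]] [[0.4791, -0.0264, 0.012], [0.678, -0.0634, 0.012], [0.629, -0.3275, 0.012], [0.4356, -0.2815, 0.012]] [np.float64(0.2588), np.float64(0.2023), np.float64(0.2686), np.float64(0.1988)] [ 0.55541406 -0.17471119  0.012     ]
seat ((328.02227783203125, 260.6314697265625), (31.706403732299805, 32.33451843261719), 143.66024780273438) [ 0.5365146  -0.08354845  0.017     ]
redtop [370.18181818 243.1969697 ] [365, 239, 12, 9, 66] [ 0.56852471 -0.15814699  0.07      ]
orange [152.49740933 239.60103627] [141, 229, 23, 23, 386] [0.57162982 0.26631879 0.046     ] [0.57450908 0.27885581 0.01      ]
orange [211.62711864 236.24576271] [198, 225, 22, 22, 118] [0.57990419 0.14830323 0.046     ] [0.58316136 0.15545023 0.01      ]
hubtop [204.47741935 233.73548387] [197, 227, 15, 15, 155] [0.58469427 0.16277961 0.046     ]
```

```bash
cat > m2.py <<'E'
from m1 import *
print("----")
ce,st,m=cent(o,(190,215,228,255)); hl=cent(h,(190,215,228,255))[2]
print("flange bbox c",onz(ct,208.5,235.5,.010),"proj of pulley top/bottom", proj(ct,(.5847,.1628,.010)))
# side: hub top
so=cv2.inRange(hs,(5,200,100),(18,255,255)); ce,st,m=cent(so,(195,195,240,225)); print("side flange",ce,st)
cx,cy=st[0]+st[2]/2-.5,0
cv2.imwrite("pics/sidez.png",cv2.resize(side[160:240,140:250],None,fx=7,fy=7,interpolation=2))
cv2.imwrite("pics/sidez2.png",cv2.resize(side[250:410,215:425],None,fx=3.7,fy=3.7,interpolation=2))
# plate corner bolts in top via dark blobs
n,l,s2,c2=cv2.connectedComponentsWithStats(cv2.inRange(hsv,(0,0,0),(180,255,90))[185:320,295:450])
for i in range(1,n):
    if s2[i,4]>8:u,v=c2[i]+[295,185];print(s2[i].tolist(),u.round(1),v.round(1),onz(ct,u,v,.012).round(4))
E
python3 m2.py | sed -n '/----/,$p'
```

```text
----
flange bbox c [0.58461982 0.16203229 0.01      ] proj of pulley top/bottom (np.float64(208.1336001801032), np.float64(235.45641614563152))
side flange [211.6 212.3] [208, 210, 9, 4, 10]
[26, 12, 5, 5, 17] 322.8 199.0 [ 0.6634 -0.0737  0.012 ]
[43, 26, 14, 16, 162] 344.2 218.4 [ 0.6232 -0.1176  0.012 ]
[96, 31, 7, 7, 37] 393.9 218.9 [ 0.6234 -0.2188  0.012 ]
[140, 34, 5, 4, 17] 436.9 220.4 [ 0.6213 -0.3059  0.012 ]
[118, 49, 11, 11, 86] 417.8 239.1 [ 0.5826 -0.2657  0.012 ]
[85, 51, 15, 14, 146] 386.9 242.7 [ 0.5745 -0.2032  0.012 ]
[65, 57, 5, 8, 18] 361.6 246.3 [ 0.5666 -0.1521  0.012 ]
[70, 56, 7, 9, 44] 367.8 245.0 [ 0.5694 -0.1645  0.012 ]
[16, 59, 34, 34, 863] 328.0 260.6 [ 0.5368 -0.0839  0.012 ]
[110, 88, 7, 14, 24] 407.1 280.2 [ 0.5003 -0.2413  0.012 ]
[116, 89, 9, 8, 54] 415.2 277.3 [ 0.5062 -0.2576  0.012 ]
[10, 97, 5, 5, 18] 306.9 283.6 [ 0.4904 -0.0415  0.012 ]
[127, 120, 6, 5, 21] 424.6 307.2 [ 0.4481 -0.2737  0.012 ]
```

View pics/topz.png

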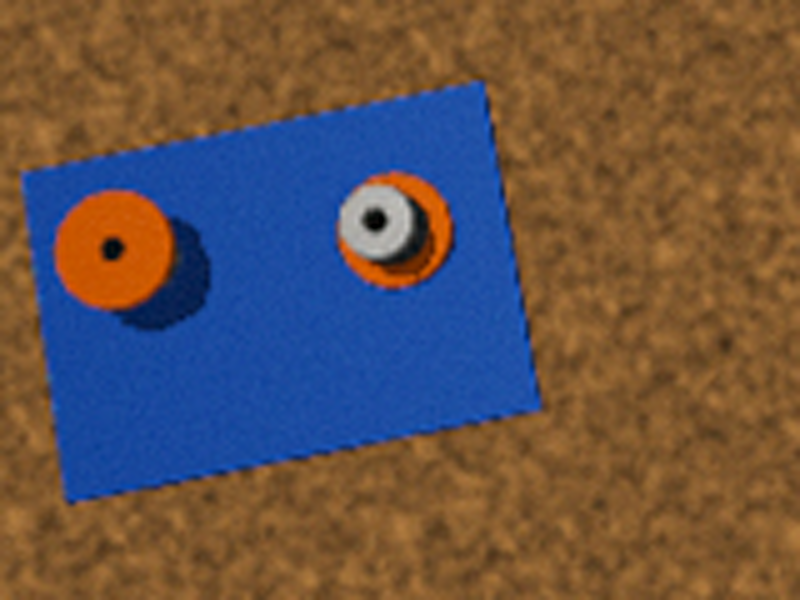

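```bash
ls pics
```

```text
side0.png
sidez.png
sidez2.png
top0.png
topz.png
topz2.png
wrist0.png
```

View pics/topz2.png

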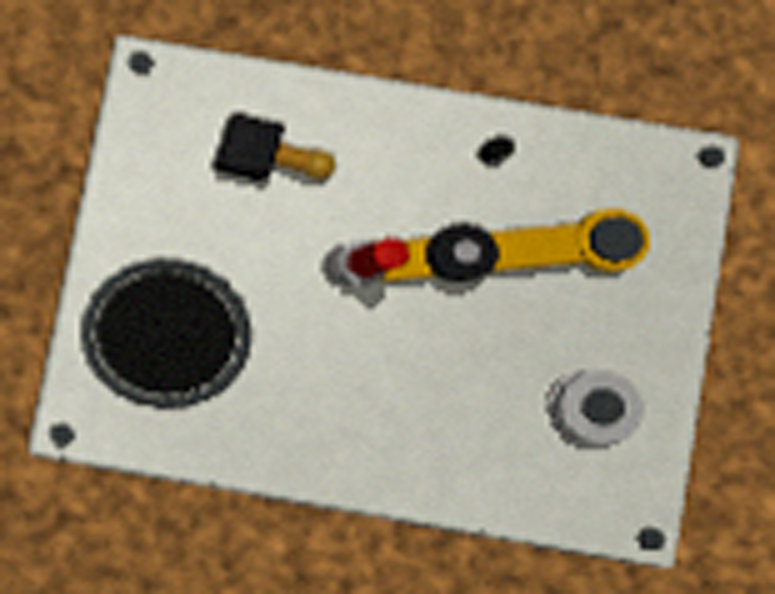

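View pics/sidez.png

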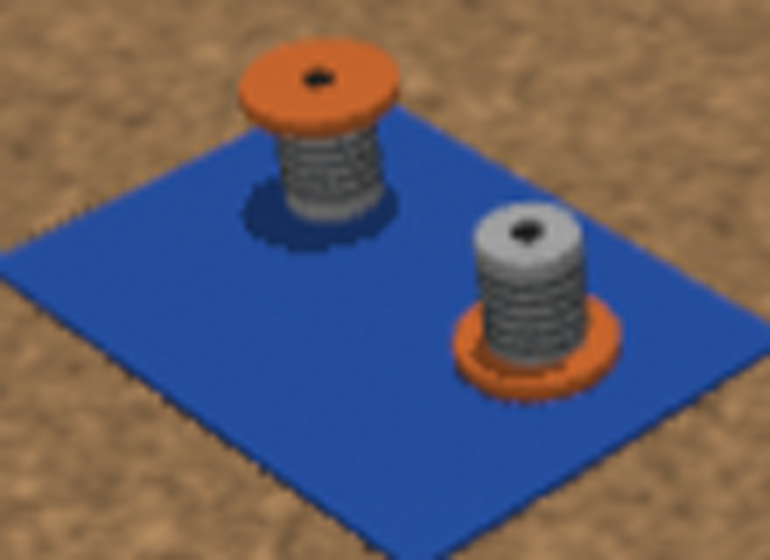

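View pics/sidez2.png

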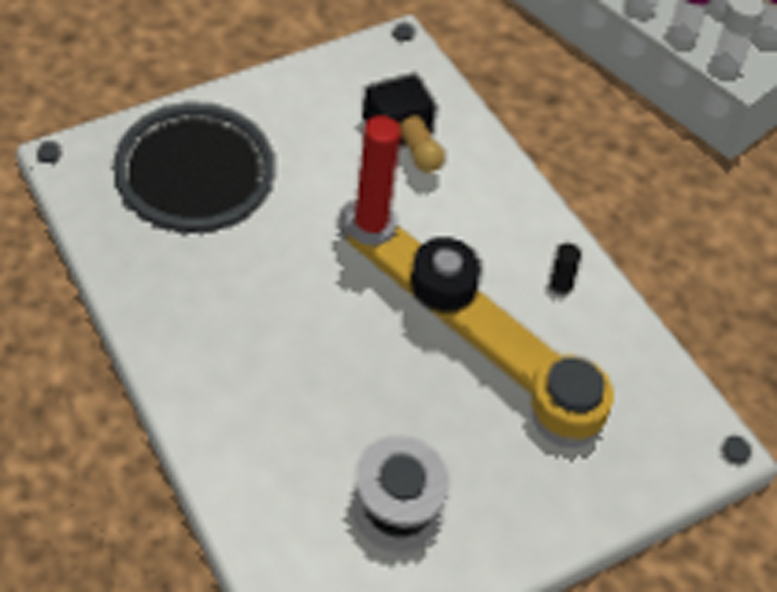

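>>> arm_command:
  rows:
    - [[17, 37, 6], 0.05, -1]
    - [[17, 37, 6], 0.05, -1]
    - [[17, 37, 6], 0.05, -1]
    - [[17, 37, 6], 0.05, -1]
    - [[17, 37, 6], 0.05, -1]
    - [[17, 37, 0], 0.05, -1]
    - [[17, 37, 0], 0.05, -1]
    - [[17, 37, 0], 0.05, -1]
    - [[17, 37, 0], 0.05, -1]
    - [[17, 37, 0], 0.05, -1]

```text
t: 1.4
tcp_pos: [0.4061, -0.2075, 0.2404]
tool_rot: [0.903, 0.43, -0.0, -0.0]
force: [-0.2, -0.8, -0.1]
finger_gap: 1.002
```

```bash
python3 - <<'E'
from h import *
s=manip.sense();print(s["t"],s["tcp_pos"],s["tool_rot"],s["q"].round(2) if hasattr(s["q"],"round") else s["q"])
cs=cal("side")
for X in [(.5847,.1628,.046),(.537,-.0838,.012),(.5685,-.1598,.087)]: print(X,proj(cs,X))
E
```

```text
1.4 [ 0.40607795 -0.20749263  0.24041506] [ 9.02996156e-01  4.29648620e-01 -1.27781233e-05 -8.08256043e-05] [-0.72  0.26  1.8   0.    1.08 -0.04]
(0.5847, 0.1628, 0.046) (np.float64(215.44189039823), np.float64(192.6971452880366))
(0.537, -0.0838, 0.012) (np.float64(267.64110252386524), np.float64(295.3013555021371))
(0.5685, -0.1598, 0.087) (np.float64(318.12204143501305), np.float64(284.22496027363604))
```

>>> arm_command:
  rows:
    - [[18, 37, -6], 0.05, -1]
    - [[18, 37, -6], 0.05, -1]
    - [[18, 37, -6], 0.05, -1]
    - [[18, 37, -6], 0.05, -1]
    - [[18, 37, -6], 0.05, -1]
    - [[18, 37, -12], 0.05, -1]
    - [[18, 37, -12], 0.05, -1]
    - [[18, 37, -12], 0.05, -1]
    - [[18, 37, -12], 0.05, -1]
    - [[17, 37, -12], 0.05, -1]
    - [[0, 0, 0], 0, -1]

```text
t: 2.78
tcp_pos: [0.5848, 0.1635, 0.1491]
tool_rot: [0.768, 0.641, -0.001, -0.001]
force: [0.1, -0.1, 0.9]
finger_gap: 0.999
```

```bash
python3 - <<'E'
from h import *
s=manip.sense();print(s["t"],s["tcp_pos"],s["tool_rot"],np.round(s["q"],2))
c=cal("wrist"); im=manip.snapshot("wrist"); cv2.imwrite("pics/w1.png",im)
for X in [(.5847,.1628,.046),(.5847,.1628,.010),(.573,.267,.046)]: print(X,proj(c,X))
E
```

```text
2.775 [0.58475861 0.16352888 0.14906824] [ 7.67953011e-01  6.40505749e-01 -5.02509486e-04 -5.53344770e-04] [0.09 0.58 1.54 0.   1.03 0.27]
(0.5847, 0.1628, 0.046) (np.float64(279.3863655374296), np.float64(199.52849978001072))
(0.5847, 0.1628, 0.01) (np.float64(279.5822629207835), np.float64(187.21008511243258))
(0.573, 0.267, 0.046) (np.float64(234.6758028641646), np.float64(57.542939096855605))
```

View pics/w1.png

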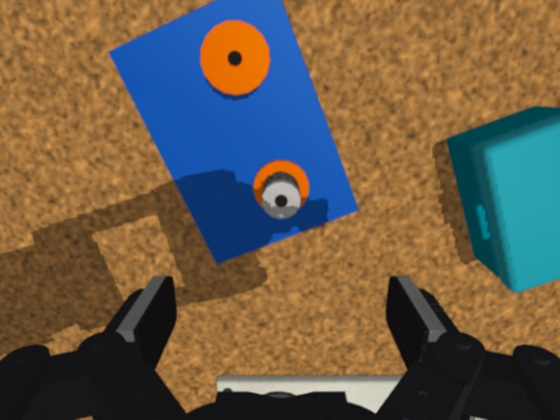

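>>> arm_command:
  rows:
    - [[0, -1, -25], 0, -1]
    - [[0, 0, -25], 0, -1]
    - [[0, 0, -25], 0, -1]
    - [[0, 0, -20], 0, -0.5]
    - [[0, 0, -14], 0, -0.2]
    - [[0, 0, -10], 0, -0.2]
    - [[0, 0, 0], 0, -0.1]
    - [[0, 0, 0], 0, -0.1]
  squeeze: 30

```text
t: 3.82
tcp_pos: [0.5853, 0.1602, 0.0322]
tool_rot: [0.769, 0.639, 0.001, 0.0]
force: [0.1, 0.1, -0.5]
finger_gap: 0.547
```

```bash
python3 - <<'E'
from h import *
im=manip.snapshot("side"); cv2.imwrite("pics/s1.png",cv2.resize(im[100:260,120:330],None,fx=3.7,fy=3.7,interpolation=2))
E
```

```text
(no output)
```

View pics/s1.png

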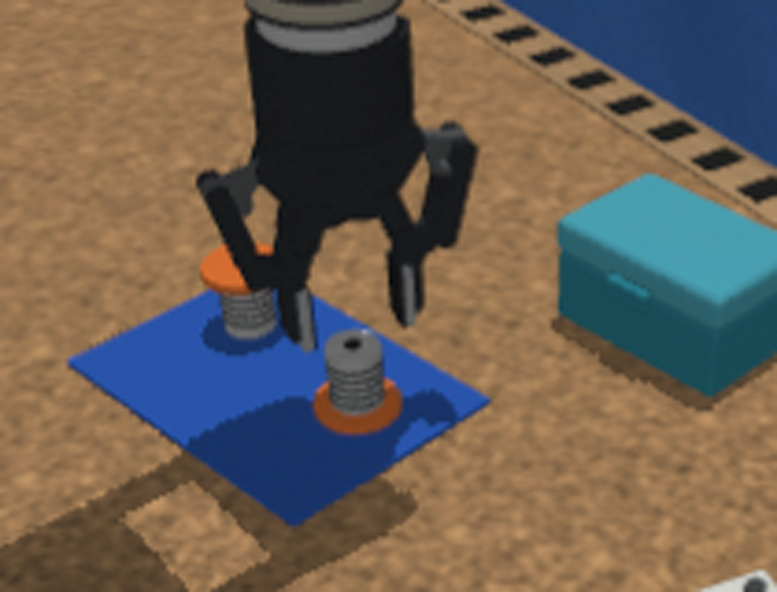

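```bash
python3 - <<'E'
from h import *
s=manip.sense();print(s["t"],s["tcp_pos"],s["tool_rot"],s["finger_gap"],np.round(s["qd"],2))
cs=cal("side");
for X in [(.561,.164,.025),(.608,.156,.025),(.5847,.1628,.046),(.5853,.16,.0322),(.561,.164,.06)]:
    u,v=proj(cs,X); print(X,u,v,((u-120)*3.7,(v-100)*3.7))
im=manip.snapshot("top"); cv2.imwrite("pics/t1.png",cv2.resize(im[150:310,100:310],None,fx=3.7,fy=3.7,interpolation=2))
c=cal("wrist");im=manip.snapshot("wrist"); cv2.imwrite("pics/w2.png",im)
E
```

```text
3.875 [0.58537527 0.16027493 0.03226047] [7.69061986e-01 6.39173783e-01 5.98289999e-04 4.23619658e-04] 0.5493460333069952 [ 0. -0.  0.  0.  0.  0.]
(0.561, 0.164, 0.025) 205.31280777773895 205.1101536030238 (np.float64(315.65738877763414), np.float64(388.9075683311881))
(0.608, 0.156, 0.025) 228.10331773119805 199.0443215949018 (np.float64(399.9822756054328), np.float64(366.46398990113664))
(0.5847, 0.1628, 0.046) 215.44189039823 192.6971452880366 (np.float64(353.13499447345094), np.float64(342.97943756573545))
(0.5853, 0.16, 0.0322) 216.91855779983769 198.98232763897317 (np.float64(358.59866385939944), np.float64(366.2346122642008))
(0.561, 0.164, 0.06) 203.69807745357966 190.50558724146674 (np.float64(309.68288657824473), np.float64(334.87067279342693))
```

View pics/t1.png

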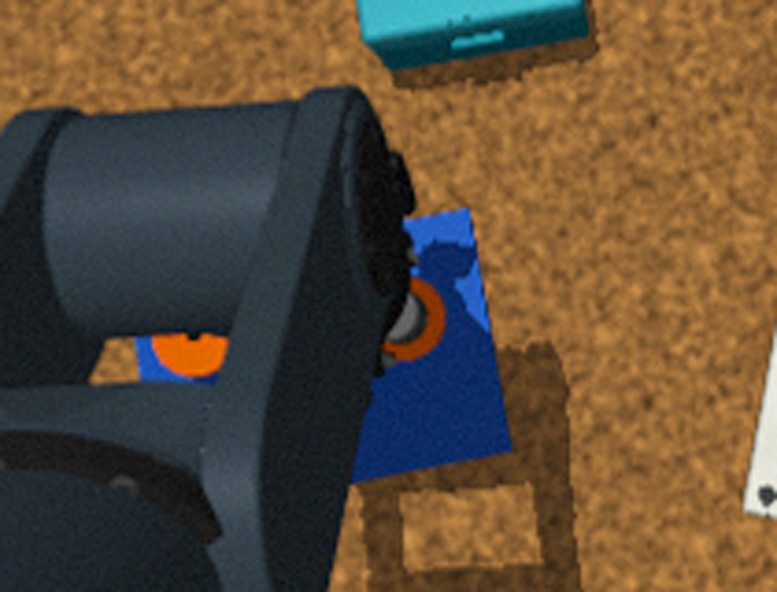

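View pics/w2.png

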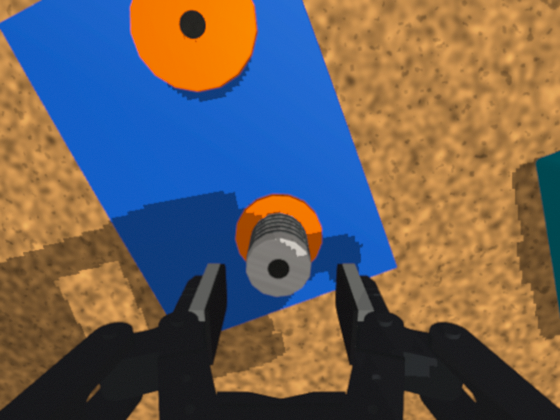

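```bash
cat >> h.py <<'E'
def tri(*obs):
    A=np.zeros((3,3));b=np.zeros(3);L=[]
    for c,u,v in obs:
        o,d=ray(c,u,v);d/=np.linalg.norm(d);M=np.eye(3)-np.outer(d,d);A+=M;b+=M@o;L.append((M,o))
    X=np.linalg.solve(A,b); return X,[np.linalg.norm(M@(X-o)).round(4) for M,o in L]
E
python3 - <<'E'
from h import *
cs=cal("side");cw=cal("wrist")
z=lambda a,b:(a/3.7+120,b/3.7+100)
print(tri((cs,*z(308,347)),(cw,217,265)),tri((cs,*z(406,324)),(cw,345,265)))
print(tri((cs,*z(352,345)),(cw,278,268)), proj(cw,(.5847,.1628,.046)))
print(manip.sense()["tcp_pos"],ray(cw,280,200))
E
```

```text
(array([0.56071736, 0.17000451, 0.04880697]), [np.float64(0.0012), np.float64(0.0012)]) (array([0.61545416, 0.15968353, 0.04792878]), [np.float64(0.0001), np.float64(0.0001)])
(array([0.58478409, 0.16256299, 0.04501326]), [np.float64(0.0009), np.float64(0.0009)]) (np.float64(275.830499557193), np.float64(268.14740244850407))
[0.58527985 0.16031767 0.03221415] (array([0.60082207, 0.23904264, 0.19561786]), array([-0.05350984, -0.28687523, -0.95667465]))
```

```bash
python3 - <<'E'
from h import *
cs=cal("side");cw=cal("wrist")
z=lambda a,b:(a/3.7+120,b/3.7+100)
for p in [(308,349),(406,326)]:
  for y in (.147,.153,.16,.171):
    o,d=ray(cs,*z(*p)); print(p,y,(o+d*(y-o[1])/d[1]).round(4))
for p in [(217,265),(345,265)]:
  for zz in (.02,.03,.04,.05):print(p,onz(cw,*p,zz).round(4))
E
```

```text
(308, 349) 0.147 [0.5515 0.147  0.065 ]
(308, 349) 0.153 [0.5542 0.153  0.0603]
(308, 349) 0.16 [0.5574 0.16   0.0549]
(308, 349) 0.171 [0.5623 0.171  0.0463]
(406, 326) 0.147 [0.6083 0.147  0.0567]
(406, 326) 0.153 [0.6116 0.153  0.0519]
(406, 326) 0.16 [0.6154 0.16   0.0464]
(406, 326) 0.171 [0.6215 0.171  0.0377]
(217, 265) [0.5516 0.1571 0.02  ]
(217, 265) [0.5544 0.1617 0.03  ]
(217, 265) [0.5572 0.1664 0.04  ]
(217, 265) [0.56   0.1711 0.05  ]
(345, 265) [0.6183 0.1446 0.02  ]
(345, 265) [0.6173 0.15   0.03  ]
(345, 265) [0.6163 0.1554 0.04  ]
(345, 265) [0.6153 0.1608 0.05  ]
```

>>> arm_command:
  rows:
    - [[0, 2, 0], 0, 0.1]
    - [[0, 0, 0], 0, 0.1]
    - [[0, 0, 0], 0, 0.1]

```text
t: 4.35
tcp_pos: [0.5848, 0.1623, 0.0316]
tool_rot: [0.769, 0.639, -0.0, 0.0]
force: [0.0, -0.3, -0.3]
finger_gap: 0.452
```

```bash
python3 - <<'E'
from h import *
im=manip.snapshot("side"); cv2.imwrite("pics/s2.png",cv2.resize(im[140:240,160:280],None,fx=6,fy=6,interpolation=2))
im=manip.snapshot("wrist"); cv2.imwrite("pics/w3.png",im)
E
```

```text
(no output)
```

View pics/s2.png

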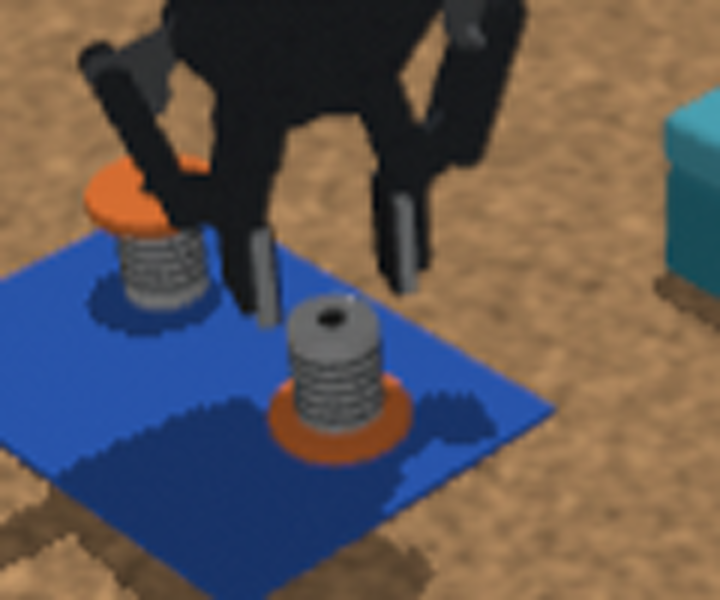

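View pics/w3.png

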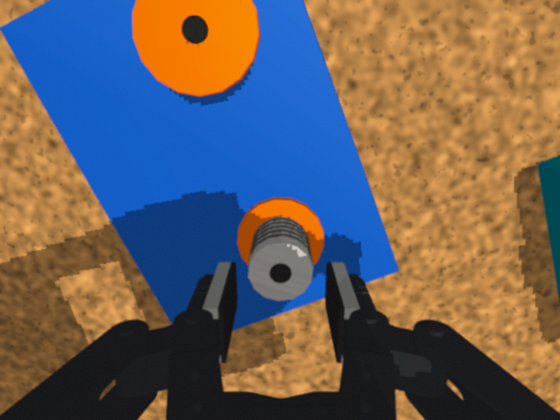

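>>> arm_command:
  rows:
    - [[0, 0, -4], 0, 0.1]
    - [[0, 0, -3], 0, 0.1]
    - [[0, 0, -3], 0, 0.1]
    - [[0, 0, 0], 0, 0.1]
    - [[0, 0, 0], 0, 0.1]

```text
t: 5.08
tcp_pos: [0.5848, 0.1622, 0.0215]
tool_rot: [0.769, 0.639, -0.0, -0.0]
force: [0.4, 0.5, 1.2]
finger_gap: 0.451
```

```bash
python3 - <<'E'
from h import *
im=manip.snapshot("side"); cv2.imwrite("pics/s3.png",cv2.resize(im[140:240,160:280],None,fx=6,fy=6,interpolation=2))
im=manip.snapshot("wrist"); cv2.imwrite("pics/w4.png",im)
E
```

```text
(no output)
```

View pics/s3.png

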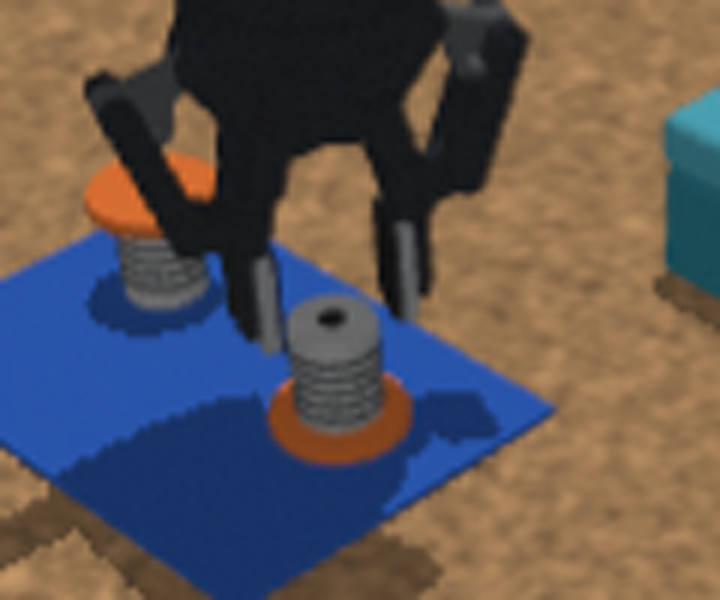

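View pics/w4.png

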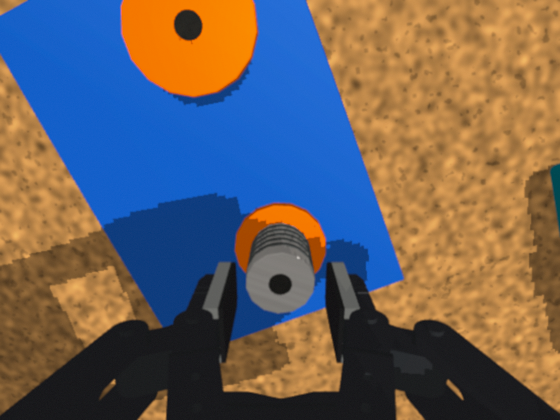

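>>> arm_command:
  rows:
    - [[0, 0, -3], 0, 0.1]
    - [[0, 0, -3], 0, 0.1]
    - [[0, 0, -3], 0, 0.1]
    - [[0, 0, 0], 0, 0.1]
    - [[0, 0, 0], 0, 0.1]

```text
t: 5.8
tcp_pos: [0.5848, 0.1622, 0.0125]
tool_rot: [0.769, 0.639, -0.0, -0.0]
force: [0.3, -0.1, 1.0]
finger_gap: 0.449
```

```bash
python3 - <<'E'
from h import *
im=manip.snapshot("side"); cv2.imwrite("pics/s4.png",cv2.resize(im[140:240,160:280],None,fx=6,fy=6,interpolation=2))
im=manip.snapshot("wrist"); cv2.imwrite("pics/w5.png",im)
E
```

```text
(no output)
```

View pics/s4.png

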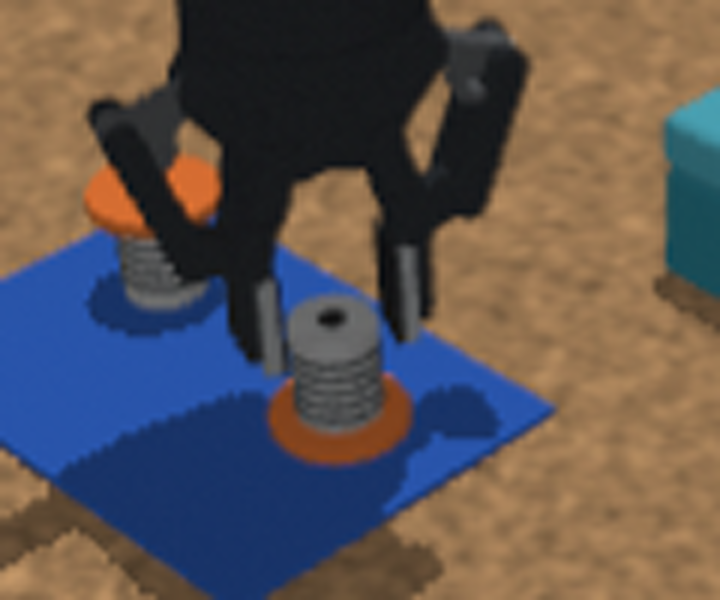

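View pics/w5.png

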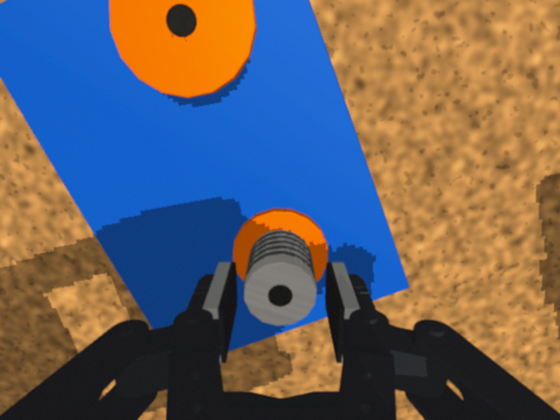

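>>> arm_command:
  rows:
    - [[0, 0, -2], 0, 0.2]
    - [[0, 0, 0], 0, 0.35]
    - [[0, 0, 0], 0, 0.6]
    - [[0, 0, 0], 0, 0.6]
    - [[0, 0, 0], 0, 0.6]
    - [[0, 0, 0], 0, 0.6]
  squeeze: 30

```text
t: 6.65
tcp_pos: [0.5848, 0.1622, 0.0106]
tool_rot: [0.769, 0.639, -0.0, -0.0]
force: [-1.4, 1.1, 1.5]
finger_gap: 0.339
```

```bash
python3 - <<'E'
from h import *
im=manip.snapshot("side"); cv2.imwrite("pics/s5.png",cv2.resize(im[140:240,160:280],None,fx=6,fy=6,interpolation=2))
E
```

```text
(no output)
```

View pics/s5.png

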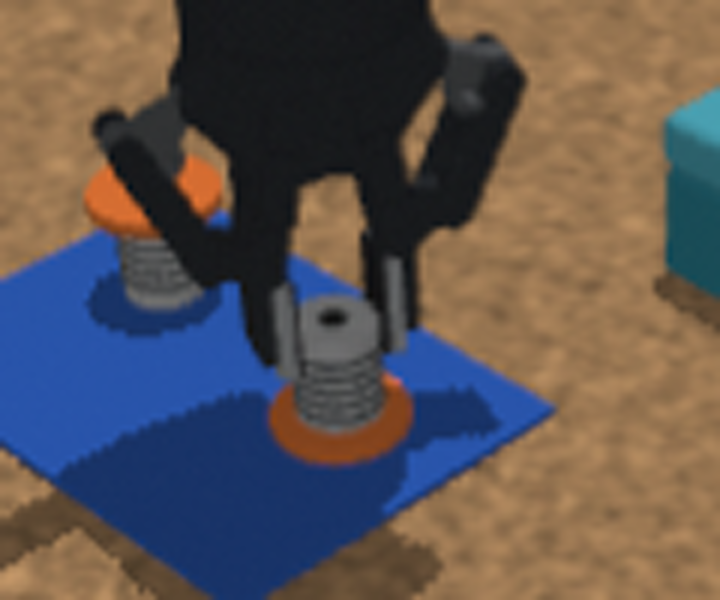

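>>> arm_command:
  rows:
    - [[0, 0, 8], 0, 0.6]
    - [[0, 0, 16], 0, 0.6]
    - [[0, 0, 24], 0, 0.6]
    - [[0, 0, 22], 0, 0.6]
    - [[-5, -20, 0], 0, 0.6]
    - [[-6, -35, 0], 0, 0.6]
    - [[-8, -40, 0], 0, 0.6]
    - [[-8, -40, 0], 0, 0.6]
    - [[-8, -40, 0], 0, 0.6]
    - [[-7, -40, 0], 0, 0.6]
    - [[-6, -31, 0], 0, 0.6]
    - [[0, 0, 0], 0, 0.6]

```text
t: 8.2
tcp_pos: [0.5354, -0.0867, 0.08]
tool_rot: [0.771, 0.637, -0.001, -0.0]
force: [-0.1, 0.5, -1.6]
finger_gap: 0.335
```

>>> arm_command:
  rows:
    - [[0, 0, -10], 0, 0.6]
    - [[0, 0, -10], 0, 0.6]
    - [[0, 0, -10], 0, 0.6]
    - [[0, 0, 0], 0, 0.6]
    - [[0, 0, 0], 0, 0.6]

```text
t: 8.82
tcp_pos: [0.5369, -0.0835, 0.0504]
tool_rot: [0.769, 0.639, -0.0, -0.0]
force: [0.7, -0.1, -1.6]
finger_gap: 0.334
```

```bash
python3 - <<'E'
from h import *
for n in ["side","wrist","top"]:
    im=manip.snapshot(n); cv2.imwrite(f"pics/{n}6.png",im)
side=cv2.imread("pics/side6.png"); cv2.imwrite("pics/s6.png",cv2.resize(side[210:330,190:350],None,fx=5,fy=5,interpolation=2))
top=cv2.imread("pics/top6.png"); cv2.imwrite("pics/t6.png",cv2.resize(top[190:310,280:440],None,fx=5,fy=5,interpolation=2))
E
```

```text
(no output)
```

View pics/s6.png

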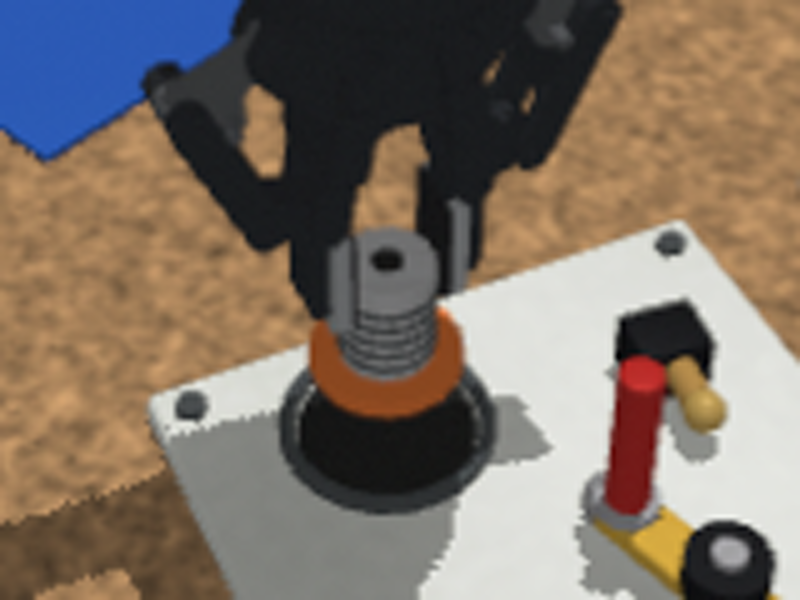

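View pics/wrist6.png

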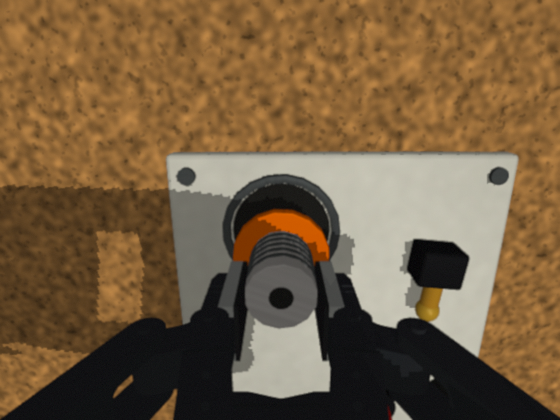

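View pics/t6.png

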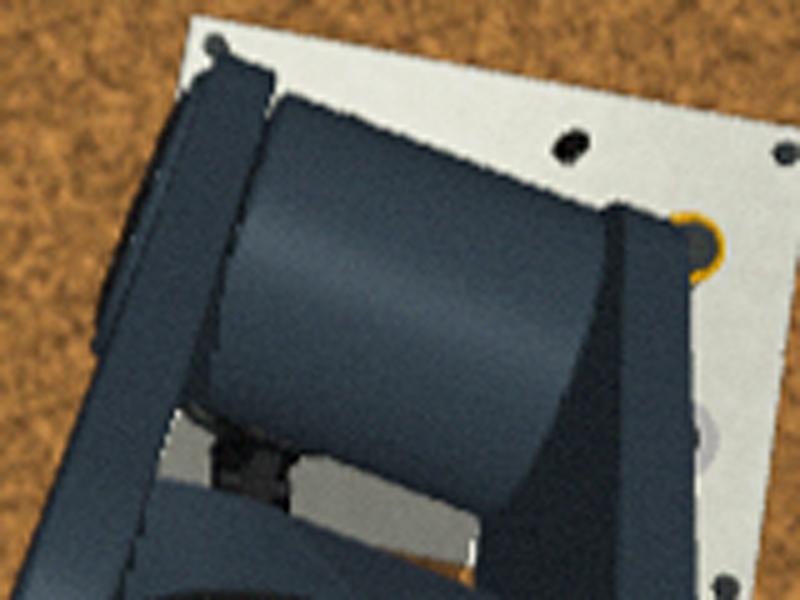

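```bash
python3 - <<'E'
from h import *
cs=cal("side");cw=cal("wrist")
print(tri((cs,190+387/5,210+259/5),(cw,281.5,298)), manip.sense()["tcp_pos"])
# seat ring centre via side (outer ellipse centre approx) 
print("seat side z=.017",onz(cs,190+388/5,210+428/5,.017),proj(cs,(.537,-.0838,.017)))
E
```

```text
(array([ 0.53766812, -0.083427  ,  0.08585987]), [np.float64(0.0011), np.float64(0.0011)]) [ 0.53710891 -0.08376651  0.05083024]
seat side z=.017 [ 0.5341455  -0.08773068  0.017     ] (np.float64(267.6557803189824), np.float64(293.19663537724307))
```

>>> arm_command:
  rows:
    - [[0, 0, -8], 0, 0.6]
    - [[0, 0, -8], 0, 0.6]
    - [[0, 0, -7], 0, 0.6]
    - [[0, 0, -4], 0, 0.6]
    - [[0, 0, -3], 0, 0.6]
    - [[0, 0, -1], 0, 0.6]
    - [[0, 0, 0], 0, 0.6]
    - [[0, 0, 0], 0, 0.6]

```text
t: 9.98
tcp_pos: [0.5369, -0.0838, 0.0197]
tool_rot: [0.769, 0.639, 0.0, 0.0]
force: [0.4, -0.4, -1.0]
finger_gap: 0.33
```

>>> arm_command:
  rows:
    - [[0, 0, -1], 0, 0.6]
    - [[0, 0, 0], 0, 0.6]
    - [[0, 0, 0], 0, 0.28]
    - [[0, 0, 0], 0, 0.2]
    - [[0, 0, 0], 0, 0.1]
    - [[0, 0, 0], 0, 0]
    - [[0, 0, 0], 0, 0]
    - [[0, 0, 0], 0, 0]
    - [[0, 0, 0], 0, 0]

```text
t: 11.1
tcp_pos: [0.5368, -0.0838, 0.0185]
tool_rot: [0.769, 0.639, -0.0, -0.0]
force: [0.1, 0.6, 0.5]
finger_gap: 0.504
```

>>> arm_command:
  rows:
    - [[0, 0, 8], 0, 0]
    - [[0, 0, 16], 0, 0]
    - [[0, 0, 24], 0, 0]
    - [[0, 0, 30], 0, 0]
    - [[0, 0, 24], 0, 0]
    - [[0, 0, 0], 0, 0]
    - [[0, 0, 0], 0, 0]

```text
t: 11.98
tcp_pos: [0.5364, -0.0836, 0.1206]
tool_rot: [0.769, 0.639, -0.0, -0.0]
force: [0.4, -0.4, -0.5]
finger_gap: 0.499
```

```bash
python3 - <<'E'
from h import *
for n in ["side","wrist"]:
    im=manip.snapshot(n); cv2.imwrite(f"pics/{n}7.png",im)
print(manip.sense()["tcp_pos"],manip.sense()["t"])
side=cv2.imread("pics/side7.png"); cv2.imwrite("pics/s7.png",cv2.resize(side[210:330,190:350],None,fx=5,fy=5,interpolation=2))
cw=cal("wrist")
for X in [(.537,-.0838,.054),(.537,-.0838,.018),(.5685,-.1598,.087)]:print(proj(cw,X),proj(cal("side"),X))
E
```

```text
[ 0.53596734 -0.08349387  0.11971498] 12.075
(np.float64(280.63645904661314), np.float64(215.11170272724343)) (np.float64(267.7695419272654), np.float64(276.9579581361029))
(np.float64(280.7236427440298), np.float64(199.2973467169174)) (np.float64(267.6587350081402), np.float64(292.7732152299228))
(np.float64(350.99022471049443), np.float64(334.57711678548947)) (np.float64(318.12204143501305), np.float64(284.22496027363604))
```

View pics/s7.png

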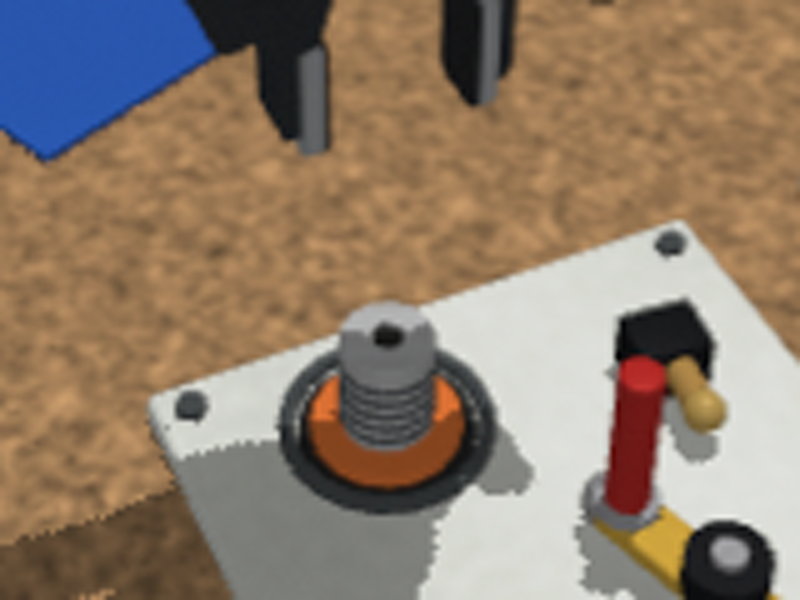

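View pics/wrist7.png

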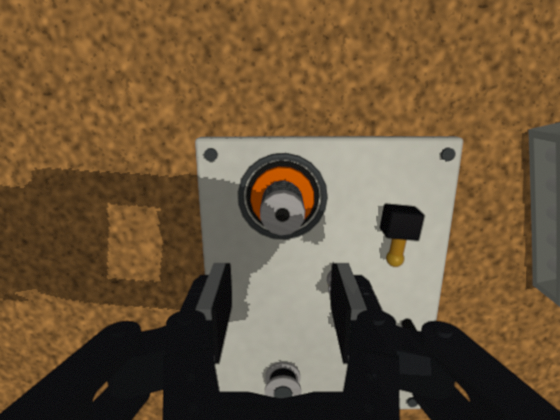

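The pulley is seated: in the wrist view the flange and hub sit concentric in the ring at about (281,197), and in the side view the flange lies flat within it. Next is the post.

>>> arm_command:
  rows:
    - [[8, -19, 0], 0, 0]
    - [[8, -19, 0], 0, 0]
    - [[8, -19, 0], 0, 0]
    - [[8, -19, 0], 0, 0]
    - [[0, 0, 0], 0, 0]
    - [[0, 0, -15], 0, 0]
    - [[0, 0, 0], 0, 0]
    - [[0, 0, 0], 0, 0]

```text
t: 13.08
tcp_pos: [0.5683, -0.1589, 0.1051]
tool_rot: [0.769, 0.639, -0.0, -0.001]
force: [0.2, 0.1, 0.3]
finger_gap: 0.5
```

```bash
python3 - <<'E'
from h import *
for n in ["side","wrist"]:
    im=manip.snapshot(n); cv2.imwrite(f"pics/{n}8.png",im)
print(manip.sense()["tcp_pos"],manip.sense()["t"])
side=cv2.imread("pics/side8.png"); cv2.imwrite("pics/s8.png",cv2.resize(side[210:330,220:380],None,fx=5,fy=5,interpolation=2))
E
```

```text
[ 0.56881975 -0.15936889  0.1056391 ] 13.175
```

View pics/s8.png

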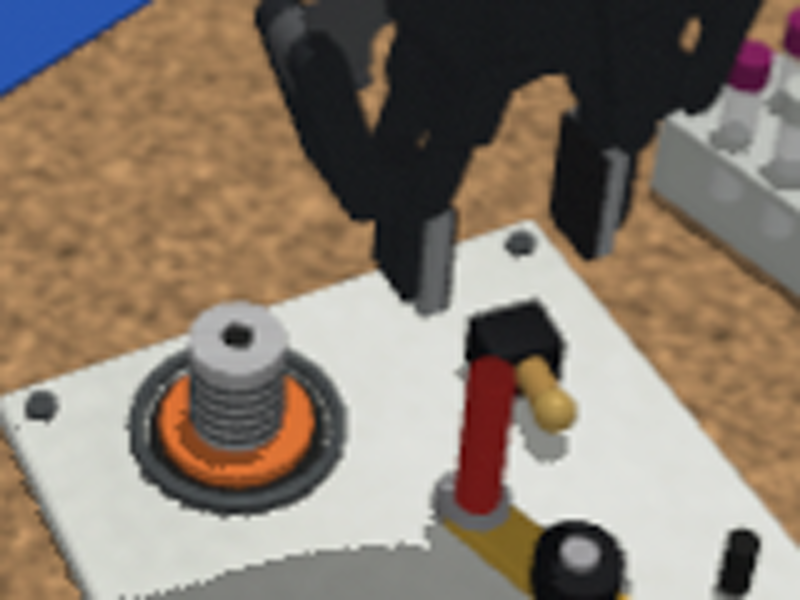

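View pics/wrist8.png

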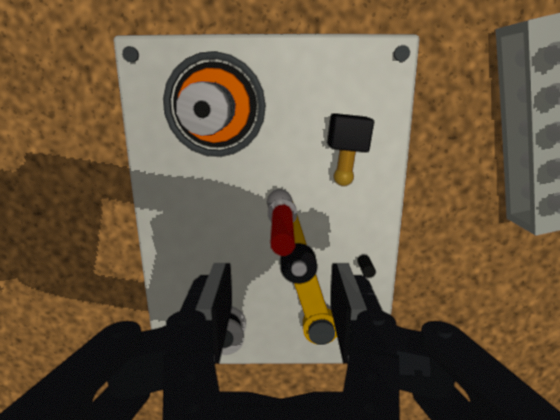

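>>> arm_command:
  rows:
    - [[0, 0, -12], 0, 0]
    - [[0, 0, -12], 0, 0]
    - [[0, 0, -12], 0, 0]
    - [[0, 0, -10], 0, 0]
    - [[0, 0, -8], 0, 0]
    - [[0, 0, 0], 0, 0]
    - [[0, 0, 0], 0, 0]

```text
t: 14.05
tcp_pos: [0.569, -0.1599, 0.0517]
tool_rot: [0.769, 0.639, 0.0, 0.0]
force: [-0.6, 0.3, -0.7]
finger_gap: 0.501
```

```bash
python3 - <<'E'
from h import *
for n in ["side","wrist"]:
    im=manip.snapshot(n); cv2.imwrite(f"pics/{n}9.png",im)
print(manip.sense()["tcp_pos"],manip.sense()["t"])
side=cv2.imread("pics/side9.png"); cv2.imwrite("pics/s9.png",cv2.resize(side[210:330,220:380],None,fx=5,fy=5,interpolation=2))
E
```

```text
[ 0.56918061 -0.15999965  0.05198174] 14.15
```

View pics/s9.png

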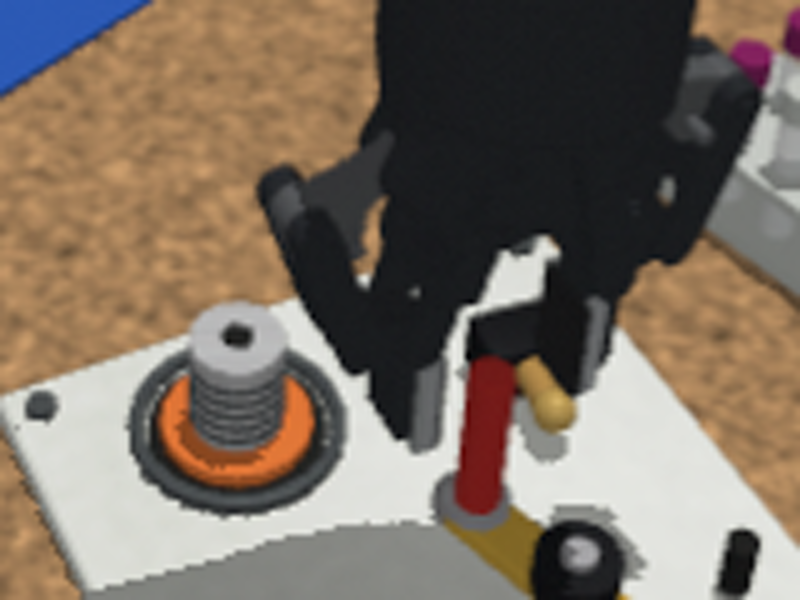

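View pics/wrist9.png

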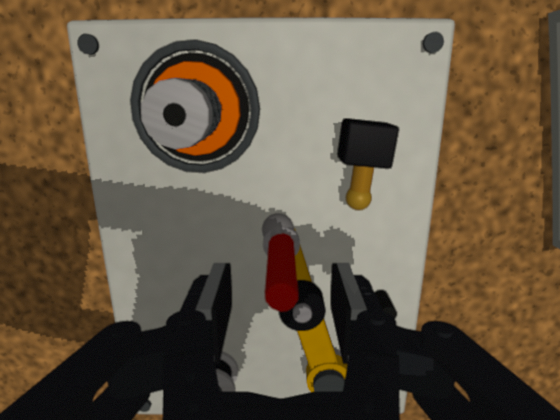

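>>> arm_command:
  rows:
    - [[0, 0, 0], 0, 0.4]
    - [[0, 0, 0], 0, 0.7]
    - [[0, 0, 0], 0, 1]
    - [[0, 0, 0], 0, 1]
    - [[0, 0, 0], 0, 1]
    - [[0, 0, 0], 0, 1]
  squeeze: 40

```text
t: 14.9
tcp_pos: [0.5693, -0.1599, 0.0519]
tool_rot: [0.769, 0.639, 0.0, 0.0]
force: [1.0, 0.5, 4.8]
finger_gap: 0.142
```

>>> arm_command:
  rows:
    - [[5, 0.4, 0], 0, 1]
    - [[5, 0.3, 0], 0, 1]
    - [[5, 0, 0], 0, 1]
    - [[5, -0.3, 0], 0, 1]
    - [[5, -0.5, 0], 0, 1]
    - [[5, -0.8, 0], 0, 1]
    - [[5, -1.1, 0], 0, 1]
    - [[5, -1.2, 0], 0, 1]
    - [[0, 0, 0], 0, 1]

```text
t: 16.02
tcp_pos: [0.6047, -0.1596, 0.0515]
tool_rot: [0.769, 0.639, -0.002, -0.005]
force: [-5.1, 6.4, 12.0]
finger_gap: 0.135
```

```bash
python3 - <<'E'
from h import *
for n in ["side","wrist"]:
    im=manip.snapshot(n); cv2.imwrite(f"pics/{n}10.png",im)
s=manip.sense();print(s["tcp_pos"],s["t"],s["force"],s["ft_torque"])
side=cv2.imread("pics/side10.png"); cv2.imwrite("pics/s10.png",cv2.resize(side[210:330,240:400],None,fx=5,fy=5,interpolation=2))
E
```

```text
[ 0.60461799 -0.15961661  0.05153663] 16.125 [-5.97799381  5.49829125 10.36022227] [ 1.07344646  1.05026181 -0.15630247]
```

View pics/s10.png

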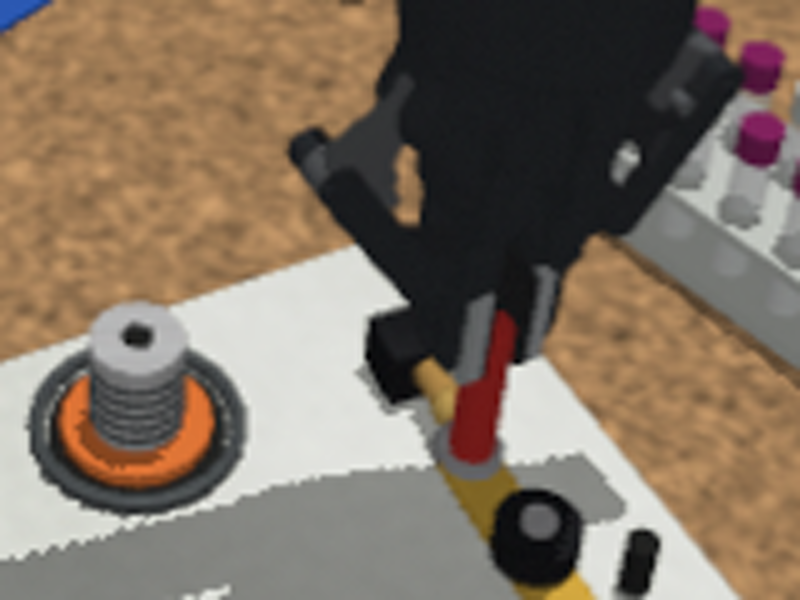

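View pics/wrist10.png

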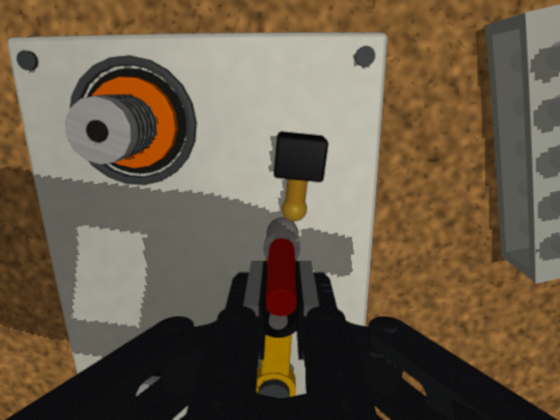

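>>> arm_command:
  rows:
    - [[5, -0.5, 0], 0, 1]
    - [[5, -0.5, 0], 0, 1]
    - [[5, -1, 0], 0, 1]
    - [[5, -1, 0], 0, 1]
    - [[0, 0, 0], 0, 1]
    - [[0, 0, 0], 0, 1]

```text
t: 16.88
tcp_pos: [0.6237, -0.1647, 0.0515]
tool_rot: [0.769, 0.639, -0.003, -0.005]
force: [-9.0, 0.8, 10.7]
finger_gap: 0.142
```

```bash
python3 - <<'E'
from h import *
for n in ["side","wrist","top"]:
    im=manip.snapshot(n); cv2.imwrite(f"pics/{n}11.png",im)
s=manip.sense();print(s["tcp_pos"],s["t"],s["force"],s["finger_gap"])
side=cv2.imread("pics/side11.png"); cv2.imwrite("pics/s11.png",cv2.resize(side[230:400,230:420],None,fx=4,fy=3.5,interpolation=2))
c=cal("side");piv=np.array([.5805,-.2596]); xh=np.array([.983,-.183]);yh=np.array([.183,.983])
for th in (.35,.4,.46,.5,.55,.6,.65):
    p=piv+.1*(np.sin(th-.304)*xh+np.cos(th-.304)*yh); r=piv+.062*(np.sin(th-.304)*xh+np.cos(th-.304)*yh)
    f2=lambda X:np.round([(proj(c,X)[0]-230)*4,(proj(c,X)[1]-230)*3.5],0)
    print(th,p.round(4),"postbase",f2((*p,.034)),"roller top",f2((*r,.042)))
E
```

```text
[ 0.62363378 -0.16472414  0.05147148] 17.025 [-9.16201089  0.94429018 11.36625022] 0.13990051402144954
0.35 [ 0.6033 -0.1622] postbase [416. 242.] roller top [470. 297.]
0.4 [ 0.6081 -0.1635] postbase [428. 239.] roller top [478. 295.]
0.46 [ 0.6139 -0.1653] postbase [442. 235.] roller top [487. 292.]
0.5 [ 0.6176 -0.1667] postbase [452. 234.] roller top [494. 291.]
0.55 [ 0.6222 -0.1687] postbase [465. 232.] roller top [502. 290.]
0.6 [ 0.6267 -0.1709] postbase [477. 230.] roller top [510. 289.]
0.65 [ 0.6311 -0.1733] postbase [490. 229.] roller top [519. 288.]
```

View pics/s11.png

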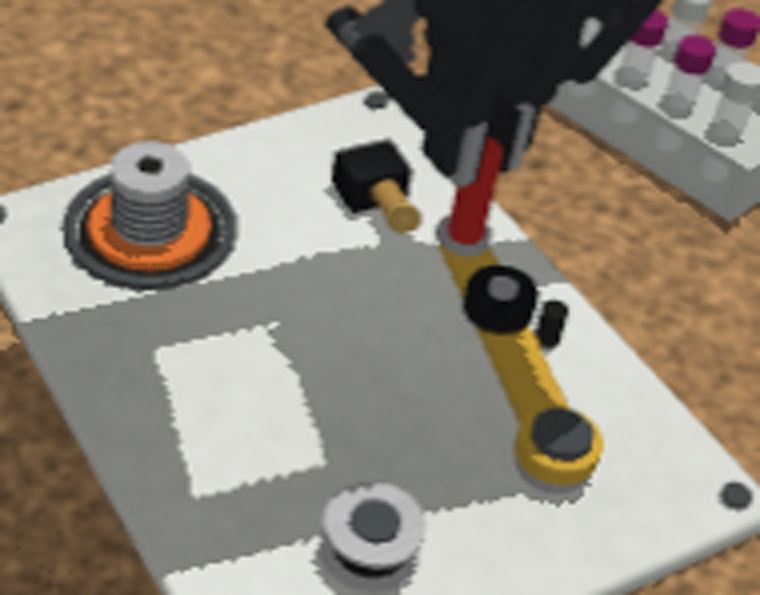

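View pics/wrist11.png

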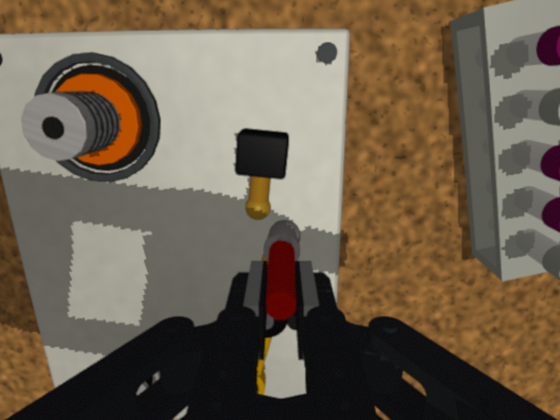

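>>> arm_command:
  rows:
    - [[0, 0, 0], 0, 1]
    - [[0, 0, 0], 0, 1]
    - [[0, 0, 0], 0, 1]
    - [[0, 0, 0], 0, 1]

```text
t: 17.52
tcp_pos: [0.6236, -0.1647, 0.0515]
tool_rot: [0.769, 0.639, -0.003, -0.005]
force: [-9.3, 1.0, 10.9]
finger_gap: 0.142
```

```bash
python3 - <<'E'
from h import *
s=manip.sense();print(s["tcp_pos"],s["t"],s["force"],s["finger_gap"])
print(manip.sign_off())
E
```

```text
[ 0.62363573 -0.16470658  0.05148068] 17.525 [-9.34645278  0.98504377 10.93629024] 0.14174477660531823
the job is handed in; nothing more can be done
None
```

I set the pulley flange down in the seat and let go of it. Then I gripped the red post and pushed the tensioner arm back past the pawl, and I handed the job in at 17.5 s while still holding it there.

**Last checks**
- **Pulley:** it looks centred and flat in the ring in both the side and wrist views. I judged that by eye and did not measure it again after letting go.
- **Tensioner:** the post base and roller in the side view match an arm angle of about 0.56 rad. The tool's 54 mm of travel from rest agrees. The push is steady at about 9 N, and the jaws stopped on the post.
- **Other pulley, tip box and tube rack:** I never touched them knowingly, but I did not measure their positions again at the end.

**What disagreed**
- **Fingertip height:** with the jaws about half open, the cameras put the fingertips roughly 15 to 25 mm higher than the stated gripper geometry. I lowered the tool in small steps, watching the pictures, and gripped the hub lower than planned.
- **Upward force:** there is an unexplained upward force of about 11 N on the tool while it holds the post, well under the 40 N and 120 N limits.

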